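# Push the probe-pin case through the one-way gate

## Task

Put the dark grey-blue case away in the one-way storage lane: set it down flat and lengthwise on the open apron in front of the orange gate and let go of it, then push it from behind with closed fingers, through the spring gate and far enough in that both leaves close behind it once you lift the fingers out. Leave the case lying flat in the lane, and do not disturb the transformer, the red tin or the black tape.

Things in the scene. Friction and masses are not known exactly. Their poses are not given: they have to be found in the camera images.
- pin_case: the thing to load: closed dark grey-blue flat case, 105 mm long (its y axis), 66 mm wide (its x axis; 72 over the small catch amid one long side and the hinge on the other), 30 mm high, 0.08 to 0.17 kg. Origin at the centre of its underside, z up. It starts flat on the bench, clear of the lane. Either end may go first. Hold it across the width, anywhere along the long sides.
- lane: one-way storage lane fixed to the bench, across the robot's front. Origin on the bench top in the middle of the gate; x the push direction along the middle (about to the robot's right), y left of that, z up. Floor plate top 4 mm above the bench, x -150 to 180 mm, 112 mm wide; x -150 to -36 is an apron without walls. Behind the gate 90 mm wide inside, walls 46 mm high, back stop at x = 175 mm.
- lane_funnel (a point): middle of the funnel's mouth on the floor (x = -36 mm in the lane frame). Two blue wings, 44 mm high and open above, narrow the way from 106 mm apart here to 77 mm at x = -6 mm, the throat just before the gate.
- lane_slot (a point): middle of the slot in the lane's cover (x = 90 mm, 49 mm above the bench). Two flat blue lips at 46 to 49 mm height cover both sides from x = 0 to 175 mm, so the case cannot be lowered in or lifted out; the slot between them, 51 mm wide, is open from the front for closed fingers to travel along and be lifted out of.
- leaf_left (a joint): left leaf of the spring gate: orange plate on an upright pin at x 3, y 41 mm of the lane frame, 40 mm pin to tip, 8 to 42 mm above the bench. 0 closed (square across the lane), grows to 1.55 rad as it swings inward only (+x) and folds against the wall. A weak spring (0.012 N m closed, 0.043 open) shuts it, unless the case or a finger stands within 43 mm behind the gate.
- leaf_right (a joint): right leaf of the spring gate (y = -41 mm side), mirror image of the left; 0 closed, 1.55 rad fully open inward.
- gate (a point): middle of the closed gate, on the lane floor (x = 3 mm in the lane frame)
- load_spot (a point): middle of the loading apron, on its floor (x = -75 mm in the lane frame): a case set down with its centre here, long axis along the lane, has its leading end about 22 mm before the gate and its rear end on the apron
- desk_fan: obstacle: black wire desk fan on a white tray behind the work, origin in the middle of its foot. The tray reaches forward to about x = 0.49 and is 60 mm high; the fan's foot ring begins at x = 0.51 and its cage stands about 0.35 m high. Carry things past in front of it.
- transformer: bystander: small black and yellow transformer 34x34x22 mm, origin under its centre
- flux_pot: bystander: round red tin, 57 mm across, 28 mm high, origin under its centre
- tape_black: bystander: roll of black tape, 64 mm across, 19 mm high, origin under its centre

How it is judged:
On the way, in this order (a step that is already met when the one before it is completed fails the run):
1. the case lies flat and lengthwise on the apron before the closed gate, let go (z of pin_case in the frame of lane below 0.012 m and angle between pin_case's own z axis and vertical below 0.1 rad and y of pin_case in the frame of lane between -0.025 and 0.025 m and x of pin_case in the frame of lane between -0.11 and -0.045 m and angle between the y axis of pin_case and the x axis of lane, either way round below 0.25 rad and value of joint each of leaf_left, leaf_right below 0.15 rad and contact force between pin_case and the fingers below 0.1 N), for 0.2 s.
2. the case lies in the gate, both leaves pushed open by it (z of pin_case in the frame of lane below 0.012 m and angle between pin_case's own z axis and vertical below 0.1 rad and x of pin_case in the frame of lane between -0.02 and 0.05 m and value of joint each of leaf_left, leaf_right above 0.7 rad), for 0.05 s.
At the end, for the whole second after the job is handed in: The case lies flat (within 0.1 rad) on the lane floor behind the gate, its centre at least 88 mm past the gate and within 30 mm of the lane's middle, at rest and released; both gate leaves are closed to within 0.12 rad (z of pin_case in the frame of lane below 0.012 m and angle between pin_case's own z axis and vertical below 0.1 rad and y of pin_case in the frame of lane between -0.03 and 0.03 m and x of pin_case in the frame of lane above 0.088 m and value of joint each of leaf_left, leaf_right below 0.12 rad and linear speed of pin_case below 0.01 m/s and contact force between pin_case and the fingers below 0.1 N); the robot touches nothing.
It fails at once if the transformer moved more than 30 mm (distance of transformer from where it was at the start of the episode above 0.03 m).
It fails at once if the red tin moved more than 30 mm (distance of flux_pot from where it was at the start of the episode above 0.03 m).
It fails at once if the black tape moved more than 30 mm (distance of tape_black from where it was at the start of the episode above 0.03 m).
It also fails if it takes over 64 s, if anything falls off the work surface, if the arm or the gripper's body presses on something with over 40 N, if the wrist force passes 120 N, or if a joint passes its speed limit or range.

## Robot

A 6-joint arm with a two-finger parallel gripper is mounted at the origin on a cart in front of the work surface, level with it; the furniture and walls round the work are solid. World frame = base frame: x ahead of the robot, y to its left, z up, the work surface at z = 0. Lengths are in m, angles in rad, forces in N, time in s.
With the tool pointing down it reaches from about 0.275 to 0.875 m from the base axis. Payload 12.5 kg.
Tool frame: the origin (TCP) lies at the very end of the fingers, on their centre line; the grasp point (between the pads) lies behind it (robot.grip_point_offset is the z of the grasp point in the tool frame, in m); z points along the fingers, y is the line along which they close (so a half turn about z gives the same grasp; the last joint's range is limited). The gripper opens to 85 mm and grips with 20 to 120 N. Pads are 22 mm wide; open, the fingers measure 114 mm over their backs; the gripper's body (76 mm by 85 mm) begins 54 mm behind the grasp point. The pads swing forward as they close: fully open they stand 13 mm farther back than shut.
Start: joints at [-1.412, 0.351, 1.652, -0, 1.139, -0.085], TCP at [0.133, -0.534, 0.193] pointing down, gripper open.
Joint ranges: [-2.75, 2.75], [-0.79, 2.1], [0.01, 2.65], [-1.57, 4.71], [0.07, 3.14], [-2.87, 2.87]. Speed limits (rad/s): [2.22, 2.22, 2.79, 3.14, 3.14, 3.14].

## Interface

Orientations are given as a unit quaternion [x, y, z, w].
In Python, from plant import robot, vision, look_for, tip_of gives the robot as it stands. The module is installed in compiled form; this text tells all that it offers.
- The arm moves only by the tool arm_command, never from a script. Its argument "motion" is a list of rows, each an object with "grip": the opening, from 0 (shut) to 1 (fully open); "slide": the shift along the world's x, y, z in m, a list of three; "roll": the turn about the world's z in degrees. In form: [{"grip": grip, "slide": [tx, ty, tz], "roll": roll}, ...]. A call has 1 to 10 rows; each row shifts and turns the commanded pose from where the row before left it; what a row does not reach is not made up. A row lasts 1/10 s, in which the tool goes at most 50 mm and 8.59 degrees, less where a joint would pass 70% of its speed; a pose out of reach is approached as far as the arm can. A call is refused whole if a number of a shift passes 0.05 or a number of a turn 8.59, either way. A call with a gripper value outside its range is refused whole. The fingers move at their own pace and stop on an object; "grip_force" is the grip in N (left out, the last holds). Time passes only in rows, so rows that do not move let the fingers close. It gives the time, the measured TCP pose, the force, the opening and the grip force at its end, in the units of the state.
- robot.state(): the state, without advancing time (a new reading comes with each control period).
- vision.camera(name): name is "scene" or "side" or "wrist"; returns the picture (480x640x3 uint8, red, green, blue); there is no depth.
- vision.calibration(name): a dict with "vfov" (degrees; the focal length in pixels is half the picture's height over the tangent of half this angle, whatever the lens; pixels are square), "cx", "cy" (the principal point, pixels), "distortion" ([k1, k2, p1, p2, k3] as OpenCV has them; the pictures are not rectified), "pose" (4x4, takes a point from camera to world coordinates). Camera axes: x right, y up, looking along -z (the intrinsics and any distortion apply to the point x, -y, -z); pixel columns grow to the right and rows downward; lengths in m; the calibration is good to about 2 mm. A picture is of the moment at which its call begins: read the wrist's pose just before it. calibration takes no time and is no camera call; for the wrist camera it gives the pose at the moment of the call.
- robot.finish_job(): hands the job in; it is judged then, once.
Trained networks look in the newest picture that a camera, given by its name, has taken for a name from the list of things; names that differ only in an ending like _2 or _b are one class to them, and where a whole thing is asked for, a point or a joint stands for the part that bears it (a point fixed in the world has none). Each returns a list of dicts, best first, with "conf" (0 to 1); they miss things now and then, are a little off and sometimes report something else, mostly with a low value. They report only what shows in the picture. A call takes as long as a camera call.
- look_for(camera, name): "bbox" ([left, top, width, height] as shares, 0 to 1, of the picture: columns of its width, rows of its height, round what is visible of it).
- tip_of(camera, name): "at" ([column, row] as shares, 0 to 1, of the picture: columns of its width, rows of its height: a listed point, or the origin of a listed thing).
The state is a dict: "time": time; "joints": joint angles; "dq": joint speeds; "joint_torque": joint torques, N m; "tool_pos": TCP position; "tcp_rot": TCP orientation; "force": force on the tool from outside, world axes, zero at the start; "moment": the same for the moment, N m; "finger_gap": opening from 0.0 (shut) to 1.0 (fully open); "finger_force": force on a finger pad.
Only numpy, scipy, OpenCV 4.12 (cv2) and the standard library are available. Lean on these libraries where they do the work, as an engineer would, in place of code of your own. Each camera call takes 0.05 s, during which the arm holds its last target. There are 200 camera calls.

## Working session

There is one attempt and no reset: what is moved stays moved. The work goes in short steps, Python scripts to look and compute and a tool call to move; the robot and the scene stay as the last step left them, time stands still between calls to the robot, and variables do not carry over. Pictures are saved under pics/ and viewed, at most 10 in all, crops included, and the job is handed in when it is done.

Besides the shell and the picture viewer there is one more tool, called after "Emit:" as name([rows], argument=value, ...), one row to a line, values as JSON. arm_command: Moves the arm, as the interface text tells. Its arguments: {"type":"object","properties":{"motion":{"type":"array","items":{"type":"object","properties":{"grip":{"type":"number"},"slide":{"type":"array","items":{"type":"number"}},"roll":{"type":"number"}}}},"grip_force":{"type":"number"}},"required":["motion"]}

```bash
mkdir -p pics; cat > h.py <<'E'
import numpy as np, cv2
from plant import robot, vision, look_for, tip_of
def ray(cam,px,cal=None):
    c=cal or vision.calibration(cam); f=240/np.tan(np.radians(c["vfov"])/2)
    K=np.array([[f,0,c["cx"]],[0,f,c["cy"]],[0,0,1]])
    u=cv2.undistortPoints(np.array([[px]],float),K,np.array(c["distortion"],float))[0,0]
    P=np.array(c["pose"]); return P[:3,3],P[:3,:3]@np.array([u[0],-u[1],-1])
def at(cam,px,z,cal=None):
    o,d=ray(cam,px,cal); return o+d*(z-o[2])/d[2]
def proj(cam,X,cal=None):
    c=cal or vision.calibration(cam); f=240/np.tan(np.radians(c["vfov"])/2)
    K=np.array([[f,0,c["cx"]],[0,f,c["cy"]],[0,0,1]]); P=np.array(c["pose"])
    q=(np.atleast_2d(X)-P[:3,3])@P[:3,:3]*[1,-1,-1]
    return cv2.projectPoints(q,np.zeros(3),np.zeros(3),K,np.array(c["distortion"],float))[0][:,0]
def save(cam,name):
    im=vision.camera(cam); cv2.imwrite(f"pics/{name}.png",im[:,:,::-1]); return im
E
python3 - <<'E'
from h import *
np.set_printoptions(precision=4,suppress=True)
s=robot.state(); print(s["tool_pos"],s["tcp_rot"],robot.grip_point_offset,s["time"])
for cam in("scene","side"):
    save(cam,cam+"0"); print(cam,np.array(vision.calibration(cam)["pose"])[:3,3])
    for n,z in(("pin_case",0),("load_spot",.004),("gate",.004),("lane_funnel",.004),("lane_slot",.049),("lane",0),("transformer",0),("flux_pot",0),("tape_black",0)):
        for r in tip_of(cam,n)[:2]:
            px=np.array(r["at"])*[640,480]; print(n,round(r["conf"],2),px.round(),at(cam,px,z))
E
```

```text
[ 0.1327 -0.5333  0.1926] [ 0.9926  0.1216 -0.     -0.0006] -0.0187 0.0
scene [-0.2196  0.681   0.6731]
pin_case 0.77 [278. 309.] [0.4568 0.2199 0.    ]
load_spot 0.94 [401. 241.] [ 0.4593 -0.221   0.004 ]
lane_funnel 0.57 [409. 235.] [ 0.4666 -0.2654  0.004 ]
transformer 0.71 [278. 309.] [0.4589 0.2184 0.    ]
flux_pot 0.65 [354. 222.] [ 0.6372 -0.2061  0.    ]
tape_black 0.75 [179. 360.] [0.4603 0.47   0.    ]
side [ 0.1186 -0.9796  0.4939]
pin_case 0.88 [272. 251.] [0.454  0.2383 0.    ]
load_spot 0.68 [337. 322.] [ 0.4602 -0.2127  0.004 ]
gate 0.63 [354. 345.] [ 0.4547 -0.3053  0.004 ]
gate 0.36 [374. 349.] [ 0.483  -0.3305  0.004 ]
lane_funnel 0.56 [345. 332.] [ 0.4592 -0.2529  0.004 ]
lane_slot 0.67 [373. 345.] [ 0.4543 -0.378   0.049 ]
lane 0.74 [356. 344.] [ 0.4611 -0.2979  0.    ]
transformer 0.48 [276. 278.] [0.4104 0.0568 0.    ]
flux_pot 0.55 [412. 308.] [ 0.638  -0.2175  0.    ]
tape_black 0.46 [258. 231.] [0.4645 0.4334 0.    ]
```

View pics/scene0.png

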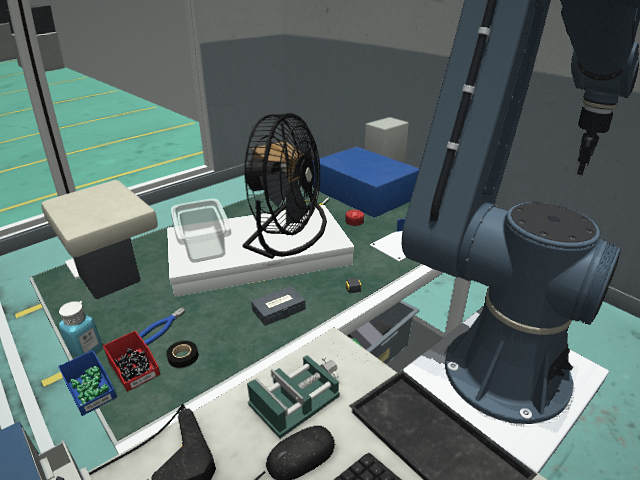

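View pics/side0.png

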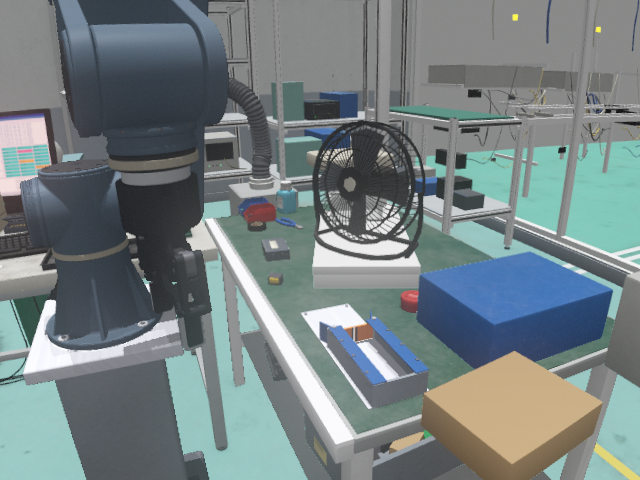

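The scene shows the case at about (278,305), in front of the fan tray. The transformer is at (353,286), the tape at (182,353) and the tin at (354,217). In the side view the lane runs away from the base's front toward −y, with the gate at about (355,335). Next I move over the case with the fingers turned to close along world x.

Emit:
arm_command([
  {"slide":[0.022,0.045,0.006],"roll":7.6},
  {"slide":[0.022,0.045,0.006],"roll":7.6},
  {"slide":[0.022,0.045,0.006],"roll":7.6},
  {"slide":[0.022,0.045,0.006],"roll":7.6},
  {"slide":[0.022,0.045,0.006],"roll":7.6},
  {"slide":[0.022,0.045,0.006],"roll":7.6},
  {"slide":[0.022,0.045,0.006],"roll":7.6},
  {"slide":[0.022,0.045,0.006],"roll":7.6},
  {"slide":[0.022,0.045,0.006],"roll":7.6},
  {"slide":[0.022,0.045,0.006],"roll":7.6},
])

```text
$.motion[0]: bad value
```

Emit:
arm_command([
  {"grip":1,"slide":[0.022,0.045,0.006],"roll":7.6},
  {"grip":1,"slide":[0.022,0.045,0.006],"roll":7.6},
  {"grip":1,"slide":[0.022,0.045,0.006],"roll":7.6},
  {"grip":1,"slide":[0.022,0.045,0.006],"roll":7.6},
  {"grip":1,"slide":[0.022,0.045,0.006],"roll":7.6},
  {"grip":1,"slide":[0.022,0.045,0.006],"roll":7.6},
  {"grip":1,"slide":[0.022,0.045,0.006],"roll":7.6},
  {"grip":1,"slide":[0.022,0.045,0.006],"roll":7.6},
  {"grip":1,"slide":[0.022,0.045,0.006],"roll":7.6},
  {"grip":1,"slide":[0.022,0.045,0.006],"roll":7.6},
])

```text
time: 2.0
tool_pos: [0.3513, -0.0858, 0.2533]
tcp_rot: [0.705, 0.709, 0.0, 0.001]
force: [0.2, -0.6, 0.0]
finger_gap: 1.0
finger_force: 0.0
```

Emit:
arm_command([
  {"grip":1,"slide":[0.005,0.045,0],"roll":0},
  {"grip":1,"slide":[0.005,0.045,0],"roll":0},
  {"grip":1,"slide":[0.01,0.045,0],"roll":0},
  {"grip":1,"slide":[0.015,0.045,0],"roll":0},
  {"grip":1,"slide":[0.015,0.045,0],"roll":0},
  {"grip":1,"slide":[0.015,0.04,0],"roll":0},
  {"grip":1,"slide":[0.015,0.03,0],"roll":0},
  {"grip":1,"slide":[0,0,0],"roll":0},
])

```text
time: 2.8
tool_pos: [0.4317, 0.2101, 0.2523]
tcp_rot: [0.706, 0.708, 0.0, -0.0]
force: [-1.1, -1.0, -1.0]
finger_gap: 1.002
finger_force: 0.0
```

```bash
python3 - <<'E'
from h import *
np.set_printoptions(precision=4,suppress=True)
s=robot.state(); print(s["tool_pos"],s["tcp_rot"])
c=vision.calibration("wrist"); save("wrist","w1"); print(np.array(c["pose"]))
for n in("pin_case","transformer","tape_black"):
    for r in tip_of("wrist",n)[:2]:
        px=np.array(r["at"])*[640,480]; print(n,round(r["conf"],2),px.round(),at("wrist",px,0,c))
import pickle; pickle.dump(c,open("w1.pkl","wb"))
E
```

```text
[0.4317 0.2101 0.2523] [ 0.7063  0.7079  0.0002 -0.0002]
[[ 1.     -0.0029  0.0007  0.431 ]
 [ 0.0026  0.9643  0.2648  0.2777]
 [-0.0014 -0.2648  0.9643  0.4336]
 [ 0.      0.      0.      1.    ]]
pin_case 0.95 [344. 170.] [0.4558 0.2168 0.    ]
transformer 0.96 [286. 333.] [0.3934 0.0311 0.    ]
```

View pics/w1.png

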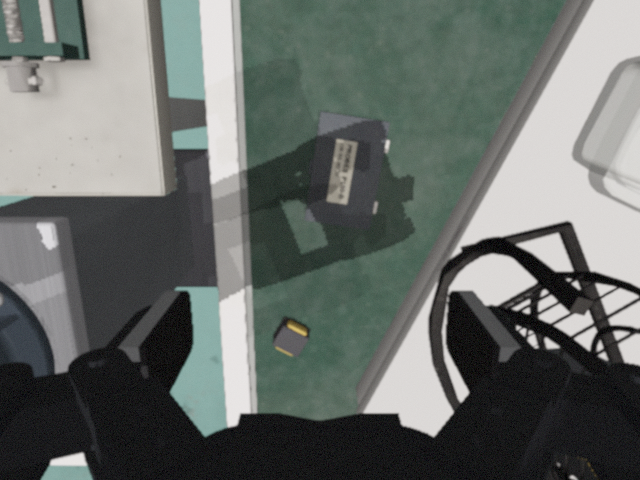

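The case sits at about (346,168), tilted a few degrees. Its catch and hinge are on the right side at (387,147) and (376,208), and the transformer is at (291,338). I'll enlarge it to read the corners.

```bash
python3 - <<'E'
from h import *
im=cv2.imread("pics/w1.png")[95:245,290:410]
im=cv2.convertScaleAbs(cv2.resize(im,None,fx=4,fy=4,interpolation=cv2.INTER_CUBIC),alpha=2.2)
cv2.imwrite("pics/w1c.png",im)
E
```

```text
(no output)
```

View pics/w1c.png

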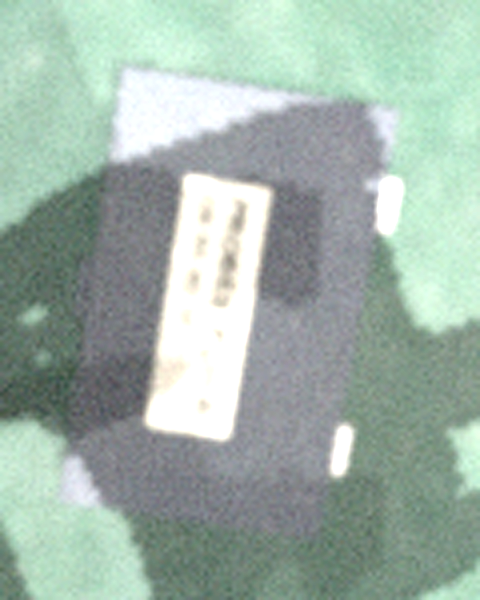

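```bash
python3 - <<'E'
from h import *
import pickle; c=pickle.load(open("w1.pkl","rb"))
np.set_printoptions(precision=4,suppress=True)
for L in([(118,68),(398,108),(318,535),(60,500)],[(186,172),(272,186),(230,440),(146,428)]):
    P=np.array([at("wrist",(290+x/4,95+y/4),.03,c)[:2] for x,y in L]); print(P,P.mean(0))
    print([np.linalg.norm(P[i]-P[i-1]).round(4) for i in range(4)])
    for a,b in((3,0),(2,1)): d=P[b]-P[a]; print(np.degrees(np.arctan2(d[1],d[0])))
    for a,b in((0,1),(3,2)): d=P[b]-P[a]; print(np.degrees(np.arctan2(d[1],d[0])))
E
```

```text
[[0.4309 0.2745]
 [0.4957 0.2657]
 [0.4806 0.1631]
 [0.417  0.1719]] [0.4561 0.2188]
[np.float64(0.1036), np.float64(0.0653), np.float64(0.1037), np.float64(0.0642)]
82.2636669938678
81.66632220804202
-7.694787340319224
-7.822960308514778
[[0.4469 0.251 ]
 [0.467  0.2479]
 [0.4584 0.1871]
 [0.438  0.19  ]] [0.4526 0.219 ]
[np.float64(0.0617), np.float64(0.0204), np.float64(0.0614), np.float64(0.0206)]
81.71554337947266
81.95848426533134
-8.903112484385561
-8.132236391543767
```

Measured top face is 104 × 65 mm, which matches the 105 × 66 mm case. Centre is (0.456, 0.219), grip line turned −8.1°.

Emit:
arm_command([
  {"grip":1,"slide":[0.012,0.0045,-0.03],"roll":-4},
  {"grip":1,"slide":[0.012,0.0045,-0.045],"roll":-4.1},
  {"grip":1,"slide":[0,0,-0.045],"roll":0},
  {"grip":1,"slide":[0,0,-0.045],"roll":0},
  {"grip":1,"slide":[0,0,-0.035],"roll":0},
  {"grip":1,"slide":[0,0,-0.025],"roll":0},
  {"grip":1,"slide":[0,0,-0.015],"roll":0},
  {"grip":1,"slide":[0,0,0],"roll":0},
])

```text
time: 3.8
tool_pos: [0.4537, 0.215, 0.0114]
tcp_rot: [0.756, 0.655, -0.001, -0.001]
force: [-0.1, -0.2, 0.3]
finger_gap: 1.0
finger_force: 0.0
```

```bash
python3 - <<'E'
from h import *
s=robot.state(); print(s["tool_pos"],s["tcp_rot"],s["force"],robot.grip_point_offset)
save("wrist","w2")
E
```

```text
[0.45372447 0.21496508 0.01138162] [ 7.55892454e-01  6.54693915e-01 -1.47748536e-03 -5.41654051e-04] [-0.08100983 -0.24768884  0.29407345] -0.0187
```

View pics/w2.png

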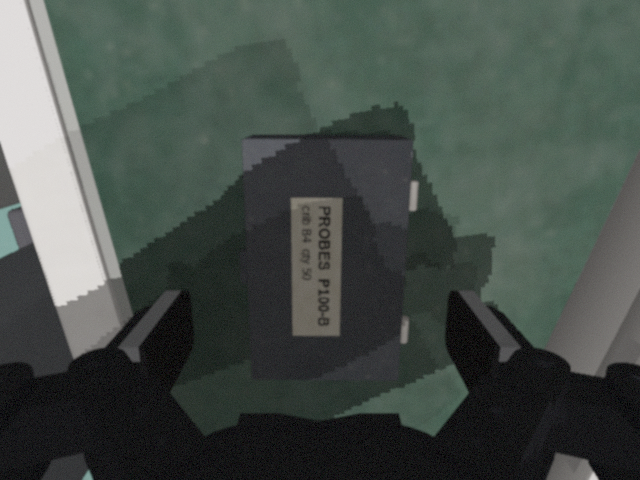

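The fingers straddle the case and line up with it: the case spans columns 245–410 and the fingers sit at 190 and 450. I'll go down gently.

Emit:
arm_command([
  {"grip":1,"slide":[0.003,0.004,-0.005],"roll":0},
  {"grip":1,"slide":[0,0,-0.005],"roll":0},
  {"grip":1,"slide":[0,0,0],"roll":0},
])

```text
time: 4.15
tool_pos: [0.4579, 0.2203, 0.0027]
tcp_rot: [0.755, 0.655, 0.0, 0.0]
force: [-0.6, -0.2, -0.3]
finger_gap: 0.999
finger_force: 0.0
```

Emit:
arm_command([
  {"grip":1,"slide":[0,0,-0.003],"roll":0},
  {"grip":1,"slide":[0,0,0],"roll":0},
])

```text
time: 4.35
tool_pos: [0.4577, 0.2202, -0.0004]
tcp_rot: [0.755, 0.655, -0.0, -0.0]
force: [-0.1, -0.4, 0.2]
finger_gap: 1.004
finger_force: 0.0
```

Emit:
arm_command([
  {"grip":1,"slide":[0,0,-0.003],"roll":0},
  {"grip":0.7,"slide":[0,0,0],"roll":0},
  {"grip":0.6,"slide":[0,0,0],"roll":0},
  {"grip":0.5,"slide":[0,0,0],"roll":0},
  {"grip":0.5,"slide":[0,0,0],"roll":0},
  {"grip":0.5,"slide":[0,0,0],"roll":0},
], grip_force=35)

```text
time: 4.95
tool_pos: [0.4579, 0.2203, -0.0033]
tcp_rot: [0.755, 0.655, 0.0, 0.0]
force: [0.1, -0.9, -0.2]
finger_gap: 0.5
finger_force: 0.0
```

```bash
python3 - <<'E'
from h import *
s=robot.state(); print(s["finger_gap"],s["finger_force"],s["force"])
a=save("wrist","w3"); b=save("side","s3")
b=cv2.resize(b[200:320,200:360],None,fx=4,fy=4); a2=a
cv2.imwrite("pics/c3.png",np.hstack([cv2.resize(a,(440,330)),cv2.resize(b,(440,330))])[:,:800,::-1])
E
```

```text
0.499618763716527 0.0 [ 0.07901687 -0.88022061 -0.23318934]
```

View pics/c3.png

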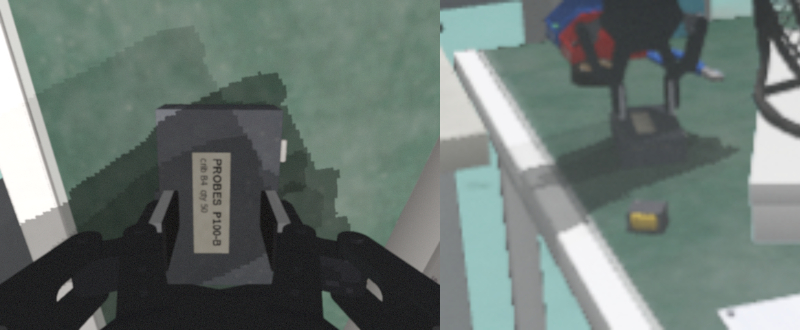

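The wrist view shows the pads beside the long sides of the case, but no force yet. So the opening value isn't linear in mm, and I'll close further.

Emit:
arm_command([
  {"grip":0.4,"slide":[0,0,0],"roll":0},
  {"grip":0.3,"slide":[0,0,0],"roll":0},
  {"grip":0.3,"slide":[0,0,0],"roll":0},
  {"grip":0.3,"slide":[0,0,0],"roll":0},
])

```text
time: 5.45
tool_pos: [0.4578, 0.2203, -0.0033]
tcp_rot: [0.755, 0.655, -0.0, -0.0]
force: [-1.0, 0.4, 0.5]
finger_gap: 0.303
finger_force: 0.0
```

```bash
python3 - <<'E'
from h import *
s=robot.state(); print(s["finger_gap"],s["finger_force"],s["force"])
a=save("wrist","w4"); b=save("side","s4")
b=cv2.resize(b[220:280,230:310],None,fx=5,fy=5)
cv2.imwrite("pics/c4.png",np.hstack([cv2.resize(a,(400,300)),b])[:,:,::-1])
E
```

```text
0.30272588078083124 0.0 [-1.04571615  0.41465583  0.47187672]
```

View pics/c4.png

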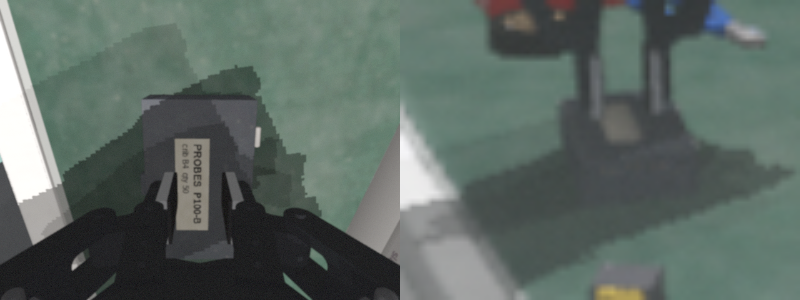

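```bash
python3 - <<'E'
from h import *
np.set_printoptions(precision=3,suppress=True)
s=robot.state(); p=np.array(s["tool_pos"]); c=vision.calibration("wrist"); C=np.array(c["pose"])[:3,3]
print(p,C-p, "f",240/np.tan(np.radians(c["vfov"])/2),240/np.tan(np.radians(vision.calibration("side")["vfov"])/2))
a=np.radians(81.9); l=np.array([np.cos(a),np.sin(a),0]); w=np.array([np.sin(a),-np.cos(a),0])
cen=np.array([.456,.219,.03])
X=[p,p+[0,0,.02],p+[0,0,.04]]+[cen+i*.0525*l+j*.033*w for i in(1,-1) for j in(1,-1)]
print("side\n",(proj("side",X)-[230,220])*5+[400,0]); print("wrist\n",proj("wrist",X,c)/1.6)
E
```

```text
[ 0.458  0.22  -0.003] [0.009 0.067 0.181] f 425.008775771858 464.5732590924683
side
 [[626.452 170.39 ]
 [624.758 138.031]
 [623.055 105.326]
 [662.86   82.039]
 [552.369  92.72 ]
 [694.641 143.729]
 [576.064 155.811]]
wrist
 [[200.458 164.087]
 [200.532 174.824]
 [200.624 188.24 ]
 [257.314  98.686]
 [138.241  98.703]
 [248.031 258.723]
 [148.122 258.637]]
```

The side view and the wrist view agree: the fingertips end about 30 mm above the reported TCP, so they are hovering over the case. I'll reopen and feel downward in small steps.

Emit:
arm_command([
  {"grip":1,"slide":[0,0,0.005],"roll":0},
  {"grip":1,"slide":[0,0,0],"roll":0},
  {"grip":1,"slide":[0,0,0],"roll":0},
  {"grip":1,"slide":[0,0,0],"roll":0},
  {"grip":1,"slide":[0,0,-0.005],"roll":0},
  {"grip":1,"slide":[0,0,-0.005],"roll":0},
  {"grip":1,"slide":[0,0,0],"roll":0},
])

```text
time: 6.25
tool_pos: [0.4573, 0.2201, -0.0093]
tcp_rot: [0.755, 0.655, -0.001, -0.0]
force: [0.7, -0.0, 0.0]
finger_gap: 0.993
finger_force: 0.0
```

Emit:
arm_command([
  {"grip":1,"slide":[0,0,-0.004],"roll":0},
  {"grip":1,"slide":[0,0,0],"roll":0},
])

```text
time: 6.45
tool_pos: [0.4576, 0.2202, -0.0128]
tcp_rot: [0.755, 0.655, -0.0, -0.0]
force: [-0.0, -0.1, 0.4]
finger_gap: 1.005
finger_force: 0.0
```

Emit:
arm_command([
  {"grip":1,"slide":[0,0,-0.004],"roll":0},
  {"grip":1,"slide":[0,0,0],"roll":0},
])

```text
time: 6.65
tool_pos: [0.4576, 0.2202, -0.0168]
tcp_rot: [0.755, 0.655, -0.0, -0.0]
force: [0.8, -0.7, -0.3]
finger_gap: 1.003
finger_force: 0.0
```

Emit:
arm_command([
  {"grip":1,"slide":[0,0,-0.004],"roll":0},
  {"grip":1,"slide":[0,0,-0.004],"roll":0},
  {"grip":1,"slide":[0,0,0],"roll":0},
])

```text
time: 6.95
tool_pos: [0.4575, 0.2202, -0.0249]
tcp_rot: [0.755, 0.655, -0.0, -0.0]
force: [0.3, 0.2, 0.4]
finger_gap: 1.003
finger_force: 0.0
```

Emit:
arm_command([
  {"grip":1,"slide":[0,0,-0.004],"roll":0},
  {"grip":1,"slide":[0,0,0],"roll":0},
])

```text
time: 7.15
tool_pos: [0.4576, 0.2202, -0.0288]
tcp_rot: [0.755, 0.655, -0.0, -0.0]
force: [0.1, 0.1, 0.1]
finger_gap: 1.003
finger_force: 0.0
```

Emit:
arm_command([
  {"grip":1,"slide":[0,0,-0.003],"roll":0},
  {"grip":1,"slide":[0,0,0],"roll":0},
])

```text
time: 7.35
tool_pos: [0.4577, 0.2202, -0.0316]
tcp_rot: [0.755, 0.655, -0.0, -0.0]
force: [0.7, -0.1, 0.1]
finger_gap: 0.999
finger_force: 0.0
```

Confirmed: no contact even at −32 mm. Now I'll close.

Emit:
arm_command([
  {"grip":0.8,"slide":[0,0,0],"roll":0},
  {"grip":0.6,"slide":[0,0,0],"roll":0},
  {"grip":0.6,"slide":[0,0,0],"roll":0},
  {"grip":0.6,"slide":[0,0,0],"roll":0},
])

```text
time: 7.75
tool_pos: [0.458, 0.2203, -0.0311]
tcp_rot: [0.755, 0.655, 0.0, 0.0]
force: [-0.7, -0.9, 6.2]
finger_gap: 0.788
finger_force: 38.8
```

Emit:
arm_command([
  {"grip":0.6,"slide":[0,0,0.015],"roll":0},
  {"grip":0.6,"slide":[-0.01,0,0.03],"roll":0},
  {"grip":0.6,"slide":[-0.015,-0.01,0.04],"roll":0},
  {"grip":0.6,"slide":[-0.02,-0.02,0.04],"roll":0},
  {"grip":0.6,"slide":[-0.02,-0.03,0.04],"roll":1.1},
  {"grip":0.6,"slide":[0,-0.035,0.035],"roll":1},
  {"grip":0.6,"slide":[0,-0.04,0.02],"roll":1},
  {"grip":0.6,"slide":[0,-0.04,0],"roll":1},
  {"grip":0.6,"slide":[0,-0.04,0],"roll":1},
  {"grip":0.6,"slide":[0,-0.04,0],"roll":1},
])

```text
time: 8.75
tool_pos: [0.3939, -0.0341, 0.186]
tcp_rot: [0.719, 0.695, 0.0, 0.0]
force: [1.2, 0.8, -1.0]
finger_gap: 0.784
finger_force: 40.5
```

Emit:
arm_command([
  {"grip":0.6,"slide":[0,-0.04,0],"roll":1},
  {"grip":0.6,"slide":[0,-0.04,0],"roll":1},
  {"grip":0.6,"slide":[0,-0.04,0],"roll":0},
  {"grip":0.6,"slide":[0,-0.04,0],"roll":0},
  {"grip":0.6,"slide":[0.005,-0.04,0],"roll":0},
  {"grip":0.6,"slide":[0.01,-0.04,0],"roll":0},
  {"grip":0.6,"slide":[0.01,-0.035,0],"roll":0},
  {"grip":0.6,"slide":[0.01,-0.02,0],"roll":0},
  {"grip":0.6,"slide":[0,0,0],"roll":0},
])

```text
time: 9.65
tool_pos: [0.4296, -0.3296, 0.1851]
tcp_rot: [0.708, 0.706, -0.0, 0.0]
force: [-0.0, 1.5, -1.2]
finger_gap: 0.786
finger_force: 40.4
```

```bash
python3 - <<'E'
from h import *
import pickle
np.set_printoptions(precision=4,suppress=True)
s=robot.state(); print(s["tool_pos"],s["tcp_rot"],s["finger_gap"],s["finger_force"])
c=vision.calibration("wrist"); im=save("wrist","w5"); pickle.dump(c,open("w5.pkl","wb"))
cv2.imwrite("pics/w5c.png",cv2.resize(im,(800,600),interpolation=cv2.INTER_CUBIC)[:,:,::-1])
for n,z in(("load_spot",.004),("gate",.004),("lane_funnel",.004),("lane_slot",.049),("lane",0),("pin_case",.2)):
    for r in tip_of("wrist",n)[:1]:
        px=np.array(r["at"])*[640,480]; print(n,round(r["conf"],2),px.round(),at("wrist",px,z,c))
E
```

```text
[ 0.4296 -0.3296  0.1851] [ 0.7079  0.7063 -0.0001  0.    ] 0.7858502305675654 40.44914647936821
load_spot 0.59 [356.  48.] [ 0.4583 -0.2158  0.004 ]
lane_funnel 0.95 [354. 104.] [ 0.4574 -0.259   0.004 ]
lane 0.76 [348. 147.] [ 0.4533 -0.2943  0.    ]
```

View pics/w5c.png

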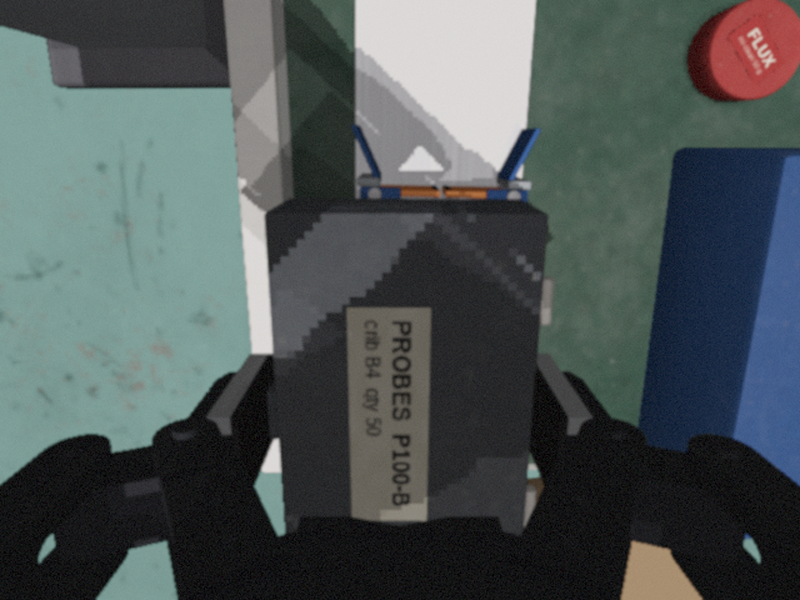

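The wrist picture shows the case square in the grip, from about (270,213) to (545,213). The white apron's edges are at columns 355 and 533, and the funnel wings and orange gate are at row ~190. All of these are in the 800-wide picture.

```bash
python3 - <<'E'
from h import *
import pickle; c=pickle.load(open("w5.pkl","rb"))
np.set_printoptions(precision=4,suppress=True)
g=cv2.cvtColor(cv2.imread("pics/w5.png"),cv2.COLOR_BGR2HSV)
L=[];R=[]
for r in range(4,96,4):
    row=cv2.GaussianBlur(cv2.imread("pics/w5.png"),(3,3),0)[r].astype(float)
    d=np.diff(row[:,0]*.3+row[:,1]*.3+row[:,2]*.4)   # edges
    R.append(at("wrist",(410+np.argmin(d[410:440])+.5,r),.004,c)[:2])
    L.append(at("wrist",(272+np.argmax(d[272:300])+.5,r),.004,c)[:2])
for n,P in(("L",L),("R",R)):
    P=np.array(P); k=np.polyfit(P[:,1],P[:,0],1); res=P[:,0]-np.polyval(k,P[:,1]); m=abs(res)<.003
    k=np.polyfit(P[m,1],P[m,0],1); print(n,k,m.sum(),"x at y=-.215:",np.polyval(k,-.215),P[m,1].min(),P[m,1].max())
s=1/1.25
for nm,L,z in(("wingends mouth",[(357,128),(537,130)],.044),("throat",[(379,178),(502,180)],.044),("leaf pins",[(375,192),(513,195)],.046),("orange",[(402,192),(486,194)],.042),("case top",[(270,213),(545,213),(285,520),(528,520)],.185+.0615),("label",[(346,308),(432,308),(352,520)],.2465)):
    for p in L: print(nm,at("wrist",np.array(p)*s,z,c)[:2])
E
```

```text
L [0.0233 0.4056] 23 x at y=-.215: 0.4006308930976267 -0.24912298312894876 -0.1836878538254762
R [0.0226 0.518 ] 23 x at y=-.215: 0.5131648009639943 -0.24928948905497406 -0.18383462503358078
wingends mouth [ 0.4044 -0.2578]
wingends mouth [ 0.5096 -0.2591]
throat [ 0.417  -0.2866]
throat [ 0.4906 -0.2879]
leaf pins [ 0.4145 -0.2947]
leaf pins [ 0.4972 -0.2966]
orange [ 0.4307 -0.2951]
orange [ 0.4816 -0.2964]
case top [ 0.3999 -0.2788]
case top [ 0.4622 -0.2789]
case top [ 0.3984 -0.3613]
case top [ 0.4636 -0.3613]
label [ 0.4165 -0.3014]
label [ 0.4369 -0.3015]
label [ 0.4164 -0.3612]
```

Emit:
arm_command([
  {"grip":0.6,"slide":[0.006,0.03,0],"roll":-1.2},
  {"grip":0.6,"slide":[0.007,0.04,0],"roll":0},
  {"grip":0.6,"slide":[0.007,0.03,-0.02],"roll":0},
  {"grip":0.6,"slide":[0.006,0.016,-0.035],"roll":0},
  {"grip":0.6,"slide":[0,0,-0.04],"roll":0},
  {"grip":0.6,"slide":[0,0,-0.04],"roll":0},
  {"grip":0.6,"slide":[0,0,-0.03],"roll":0},
  {"grip":0.6,"slide":[0,0,-0.02],"roll":0},
  {"grip":0.6,"slide":[0,0,0],"roll":0},
])

```text
time: 10.9
tool_pos: [0.4538, -0.2104, -0.0011]
tcp_rot: [0.714, 0.7, -0.001, -0.002]
force: [-0.2, -0.6, -1.5]
finger_gap: 0.784
finger_force: 40.5
```

Emit:
arm_command([
  {"grip":0.6,"slide":[0.001,-0.003,-0.01],"roll":0},
  {"grip":0.6,"slide":[0,0,-0.008],"roll":0},
  {"grip":0.6,"slide":[0,0,-0.004],"roll":0},
  {"grip":0.6,"slide":[0,0,0],"roll":0},
])

```text
time: 11.3
tool_pos: [0.4562, -0.2145, -0.0213]
tcp_rot: [0.715, 0.699, -0.0, -0.0]
force: [0.0, -0.3, -1.1]
finger_gap: 0.784
finger_force: 40.4
```

Emit:
arm_command([
  {"grip":0.6,"slide":[0,0,-0.003],"roll":0},
  {"grip":0.6,"slide":[0,0,0],"roll":0},
])

```text
time: 11.5
tool_pos: [0.4563, -0.2146, -0.0242]
tcp_rot: [0.715, 0.699, 0.0, 0.0]
force: [0.6, 0.6, -1.1]
finger_gap: 0.785
finger_force: 40.4
```

Emit:
arm_command([
  {"grip":0.6,"slide":[0,0,-0.002],"roll":0},
  {"grip":0.6,"slide":[0,0,0],"roll":0},
])

```text
time: 11.7
tool_pos: [0.4562, -0.2145, -0.0263]
tcp_rot: [0.715, 0.699, -0.0, -0.0]
force: [-0.5, -0.3, -1.5]
finger_gap: 0.783
finger_force: 40.5
```

Emit:
arm_command([
  {"grip":0.6,"slide":[0,0,-0.0015],"roll":0},
  {"grip":0.6,"slide":[0,0,0],"roll":0},
])

```text
time: 11.9
tool_pos: [0.4564, -0.2146, -0.0271]
tcp_rot: [0.715, 0.699, 0.0, 0.0]
force: [-2.5, 1.6, 9.7]
finger_gap: 0.781
finger_force: 41.1
```

Emit:
arm_command([
  {"grip":0.85,"slide":[0,0,0],"roll":0},
  {"grip":1,"slide":[0,0,0],"roll":0},
  {"grip":1,"slide":[0,0,0],"roll":0},
  {"grip":1,"slide":[0,0,0],"roll":0},
  {"grip":1,"slide":[0,0,0.02],"roll":0},
  {"grip":1,"slide":[0,0,0.04],"roll":0},
  {"grip":1,"slide":[0,0.01,0.04],"roll":0},
  {"grip":0.6,"slide":[0,0.04,0.02],"roll":0},
  {"grip":0,"slide":[0,0.04,0],"roll":0},
  {"grip":0,"slide":[0,0.02,0],"roll":0},
])

```text
time: 12.9
tool_pos: [0.4561, -0.1024, 0.093]
tcp_rot: [0.714, 0.7, 0.0, 0.0]
force: [0.7, -0.4, -1.3]
finger_gap: 0.516
finger_force: 0.0
```

```bash
python3 - <<'E'
from h import *
np.set_printoptions(precision=4,suppress=True)
im=save("side","s6"); save("scene","c6")
cv2.imwrite("pics/s6c.png",cv2.resize(im[280:400,290:450],None,fx=5,fy=5,interpolation=cv2.INTER_CUBIC)[:,:,::-1])
for cam in("side","scene"):
    for r in tip_of(cam,"pin_case")[:2]:
        px=np.array(r["at"])*[640,480]; print(cam,round(r["conf"],2),px,at(cam,px,.004))
E
```

```text
side 0.84 [333.696 321.408] [ 0.4545 -0.2072  0.004 ]
side 0.68 [273.984 282.912] [0.3943 0.021  0.004 ]
scene 0.53 [400.128 243.984] [ 0.4526 -0.2073  0.004 ]
```

View pics/s6c.png

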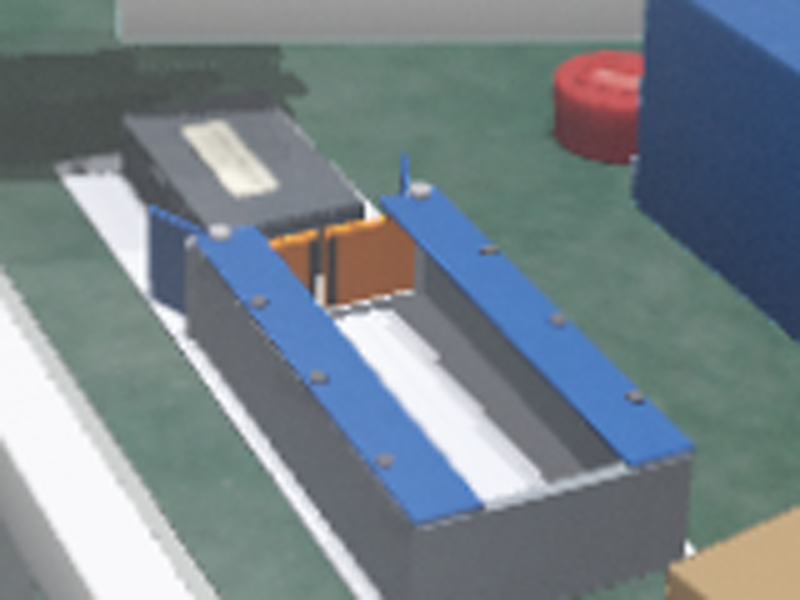

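The side view shows the case flat and lengthwise on the apron, at about (245,165) in the crop. The gate is closed and the tin untouched. Next I go down behind the case with shut fingers.

Emit:
arm_command([
  {"grip":0,"slide":[0.002,0,0],"roll":0},
  {"grip":0,"slide":[0,0,0],"roll":0},
  {"grip":0,"slide":[0,0,0],"roll":0},
  {"grip":0,"slide":[0,0,0],"roll":0},
])

```text
time: 13.5
tool_pos: [0.4582, -0.105, 0.0922]
tcp_rot: [0.715, 0.699, -0.0, -0.0]
force: [0.4, -0.6, 0.0]
finger_gap: 0.004
finger_force: 0.0
```

Emit:
arm_command([
  {"grip":0,"slide":[0,-0.005,-0.04],"roll":0},
  {"grip":0,"slide":[0,0,-0.035],"roll":0},
  {"grip":0,"slide":[0,0,-0.018],"roll":0},
  {"grip":0,"slide":[0,0,-0.01],"roll":0},
  {"grip":0,"slide":[0,0,-0.006],"roll":0},
  {"grip":0,"slide":[0,0,0],"roll":0},
])

```text
time: 14.1
tool_pos: [0.4583, -0.1096, -0.0167]
tcp_rot: [0.715, 0.699, -0.0, -0.0]
force: [0.4, -0.0, 0.2]
finger_gap: 0.001
finger_force: 0.0
```

```bash
python3 - <<'E'
from h import *
s=robot.state(); print(s["tool_pos"],s["force"])
a=save("wrist","w7"); b=save("scene","c7")
cv2.imwrite("pics/c7c.png",np.hstack([cv2.resize(a,(400,300)),cv2.resize(b[190:280,350:470],(400,300),interpolation=cv2.INTER_CUBIC)])[:,:,::-1])
E
```

```text
[ 0.45834059 -0.10963391 -0.01673999] [ 0.36083661 -0.00706278  0.16813253]
```

Emit:
arm_command([
  {"grip":0,"slide":[0,-0.015,0],"roll":0},
  {"grip":0,"slide":[-0.001,-0.015,0],"roll":0},
  {"grip":0,"slide":[0,-0.008,0],"roll":0},
  {"grip":0,"slide":[0,-0.008,0],"roll":0},
  {"grip":0,"slide":[0,-0.008,0],"roll":0},
])

```text
time: 14.7
tool_pos: [0.4573, -0.1642, -0.0165]
tcp_rot: [0.715, 0.699, 0.0, 0.0]
force: [0.6, 1.4, 1.4]
finger_gap: 0.002
finger_force: 0.6
```

Emit:
arm_command([
  {"grip":0,"slide":[0,-0.01,0],"roll":0},
  {"grip":0,"slide":[0,-0.01,0],"roll":0},
  {"grip":0,"slide":[-0.001,-0.01,0],"roll":0},
  {"grip":0,"slide":[0,-0.01,0],"roll":0},
  {"grip":0,"slide":[0,-0.01,0],"roll":0},
  {"grip":0,"slide":[0,-0.01,0],"roll":0},
  {"grip":0,"slide":[-0.001,-0.01,0],"roll":0},
  {"grip":0,"slide":[0,0,0],"roll":0},
])

```text
time: 15.5
tool_pos: [0.4553, -0.235, -0.0167]
tcp_rot: [0.715, 0.699, -0.0, 0.0]
force: [-0.6, -0.6, -0.1]
finger_gap: 0.001
finger_force: 0.0
```

```bash
python3 - <<'E'
from h import *
np.set_printoptions(precision=4,suppress=True)
s=robot.state(); print(s["tool_pos"],s["force"])
im=save("side","s8")
cv2.imwrite("pics/s8c.png",cv2.resize(im[280:400,290:450],None,fx=5,fy=5,interpolation=cv2.INTER_CUBIC)[:,:,::-1])
for r in tip_of("side","pin_case")[:1]:
    px=np.array(r["at"])*[640,480]; print(round(r["conf"],2),px,at("side",px,.004))
# orange pixels and label pixels
h=cv2.cvtColor(im,cv2.COLOR_RGB2HSV); m=cv2.inRange(h,(5,120,80),(18,255,255))[300:360,330:400]; print(cv2.connectedComponentsWithStats(m)[2])
E
```

```text
[ 0.4553 -0.235  -0.0167] [-0.5622 -0.5926 -0.1419]
0.65 [354.496 340.8  ] [ 0.4617 -0.2908  0.004 ]
[[   0    0   70   60 4199]
 [  50   37    1    1    1]]
```

The leaves are folded open and the case is in the gate. I'll push on.

Emit:
arm_command([
  {"grip":0,"slide":[0,-0.01,0],"roll":0},
  {"grip":0,"slide":[0,-0.01,0],"roll":0},
  {"grip":0,"slide":[-0.001,-0.01,0],"roll":0},
  {"grip":0,"slide":[0,-0.01,0],"roll":0},
  {"grip":0,"slide":[0,-0.01,0],"roll":0},
  {"grip":0,"slide":[0,-0.01,0],"roll":0},
  {"grip":0,"slide":[-0.001,-0.01,0],"roll":0},
  {"grip":0,"slide":[0,-0.01,0],"roll":0},
  {"grip":0,"slide":[0,-0.01,0],"roll":0},
  {"grip":0,"slide":[0,0,0],"roll":0},
])

```text
time: 16.6
tool_pos: [0.4535, -0.3253, -0.0165]
tcp_rot: [0.715, 0.699, -0.0, 0.001]
force: [-1.9, -5.1, 0.6]
finger_gap: -0.004
finger_force: 3.6
```

Emit:
arm_command([
  {"grip":0,"slide":[0,-0.008,0],"roll":0},
  {"grip":0,"slide":[0,-0.006,0],"roll":0},
  {"grip":0,"slide":[0,-0.004,0],"roll":0},
  {"grip":0,"slide":[0,0,0],"roll":0},
])

```text
time: 17.0
tool_pos: [0.4533, -0.3421, -0.0167]
tcp_rot: [0.715, 0.699, -0.0, 0.0]
force: [-0.5, 0.3, -0.7]
finger_gap: 0.001
finger_force: 0.0
```

```bash
python3 - <<'E'
from h import *
np.set_printoptions(precision=4,suppress=True)
s=robot.state(); print(s["tool_pos"],s["force"])
im=save("side","s9")
for r in tip_of("side","pin_case")[:1]:
    px=np.array(r["at"])*[640,480]; print(round(r["conf"],2),px,at("side",px,.004))
E
```

```text
[ 0.4533 -0.3421 -0.0167] [-0.4776  0.2762 -0.7275]
0.77 [379.712 372.096] [ 0.4581 -0.398   0.004 ]
```

Emit:
arm_command([
  {"grip":0,"slide":[0,-0.004,0],"roll":0},
  {"grip":0,"slide":[0,0,0],"roll":0},
  {"grip":0,"slide":[0,0.002,0],"roll":0},
  {"grip":0,"slide":[0,0,0.01],"roll":0},
  {"grip":0,"slide":[0,0,0.02],"roll":0},
  {"grip":0,"slide":[0,0,0.03],"roll":0},
  {"grip":0,"slide":[0,0,0.04],"roll":0},
  {"grip":0,"slide":[0,0,0.05],"roll":0},
  {"grip":0,"slide":[0,0.02,0.04],"roll":0},
  {"grip":0,"slide":[-0.02,0.03,0.02],"roll":0},
])

```text
time: 18.1
tool_pos: [0.4351, -0.2944, 0.1976]
tcp_rot: [0.715, 0.699, 0.0, 0.003]
force: [-0.2, 0.2, 0.1]
finger_gap: 0.002
finger_force: 0.0
```

Emit:
arm_command([
  {"grip":0,"slide":[-0.03,0.04,0],"roll":0},
  {"grip":0,"slide":[-0.03,0.04,0],"roll":0},
  {"grip":0,"slide":[0,0.03,0],"roll":0},
  {"grip":0,"slide":[0,0,0],"roll":0},
  {"grip":0,"slide":[0,0,0],"roll":0},
])

```text
time: 18.6
tool_pos: [0.3736, -0.1835, 0.1941]
tcp_rot: [0.714, 0.7, 0.0, 0.001]
force: [0.6, -0.3, -1.0]
finger_gap: -0.002
finger_force: 0.0
```

```bash
python3 - <<'E'
from h import *
np.set_printoptions(precision=4,suppress=True)
s=robot.state(); print(s["time"],s["tool_pos"],s["force"])
im=save("side","s10")
cv2.imwrite("pics/s10c.png",cv2.resize(im[280:400,290:450],None,fx=5,fy=5,interpolation=cv2.INTER_CUBIC)[:,:,::-1])
for r in tip_of("side","pin_case")[:1]:
    px=np.array(r["at"])*[640,480]; print(round(r["conf"],2),px,at("side",px,.004))
E
```

```text
18.6 [ 0.3736 -0.1835  0.1941] [ 0.5994 -0.2987 -0.994 ]
0.61 [377.984 373.2  ] [ 0.4538 -0.3996  0.004 ]
```

View pics/s10c.png

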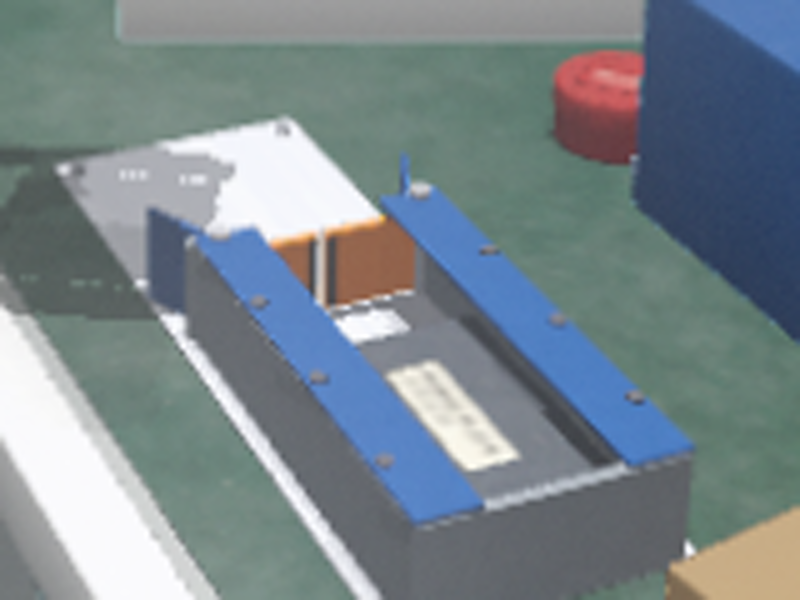

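The last view shows the case flat inside the lane, with its label at about (455,415), and both orange leaves closed behind it. The arm is clear, so I'm handing in.

```bash
python3 -c "
from plant import robot
print(robot.finish_job())"
```

```text
the job is handed in; nothing more can be done
None
```

The case lies flat in the lane with both gate leaves closed behind it, the transformer, tin and tape were not touched, and the job was handed in at about 19 s; no verdict came back.

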